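# Make up two painting kits

## Robot

A 6-joint arm with a two-finger parallel gripper is mounted at the origin on the work surface. World frame = base frame: x ahead of the robot, y to its left, z up, the work surface at z = 0. Lengths are in m, angles in rad, forces in N, time in s.
With the tool pointing down it reaches from about 0.425 to 0.95 m from the base axis. Payload 3.5 kg.
Tool frame: the origin (TCP) lies midway between the tips of the shut fingers; the grasp point (between the pads) lies 19 mm behind it (ctrl.pinch_z is the distance from the TCP to the grasp point, in m); z points along the fingers, y is the line along which they close (so a half turn about z gives the same grasp; the last joint's range is limited). The gripper opens to 85 mm and grips with 20 to 120 N. Pads are 22 mm wide; open, the fingers measure 114 mm over their backs; the gripper's body (76 mm by 85 mm) begins 54 mm behind the grasp point. The pads swing forward as they close: fully open they stand 13 mm farther back than shut.
Start: joints at [-0.15, 0.286, 1.577, -0, 1.279, -0.15], TCP at [0.675, 0, 0.231] pointing down, gripper open.
Joint ranges: [-2.77, 2.77], [-0.9, 2.22], [0.21, 2.48], [-1.53, 4.67], [0.24, 2.81], [-2.84, 2.84]. Speed limits (rad/s): [2.79, 2.79, 3.14, 3.14, 3.14, 3.14].

## Interface

Orientations are given as a unit quaternion [x, y, z, w].
In Python, from plant import get_state, viewer, sign_off, ctrl gives the robot as it stands. The module is installed in compiled form; this text tells all that it offers.
- The arm moves only by the shell command python3 -m handwheel 'ROWS' [FORCE]. ROWS is JSON, a list that holds one entry, the list of rows, each a list of 5 numbers: the finger opening in m, from 0 to 0.0854, then the shift along the tool's x, y, z in m, then the turn about the tool's z in degrees. In form: [[[claw, x, y, z, spin], ...]]. A call has 1 to 12 rows; each row shifts and turns the commanded pose from where the row before left it, along the tool's axes as they then stand; what a row does not reach is not made up. A row lasts 1/12 s, in which the tool goes at most 41.7 mm and 7.16 degrees, less where a joint would pass 70% of its speed; a pose out of reach is approached as far as the arm can. A call is refused whole if a number of a shift passes 0.0417 or a number of a turn 7.16, either way. A call with a gripper value outside its range is refused whole. The fingers move at their own pace and stop on an object; FORCE is the grip in N (left out, the last holds). Time passes only in rows, so rows that do not move let the fingers close. It gives the time, the measured TCP pose, the force, the opening and the grip force at its end, in the units of the state.
- get_state(): the state, without advancing time (a new reading comes with each control period).
- viewer.read_camera(name): name is "scene" or "side" or "wrist"; returns the picture (384x512x3 uint8, blue, green, red); there is no depth.
- viewer.camera_params(name): a dict with "fov_y" (degrees; the focal length in pixels is half the picture's height over the tangent of half this angle, whatever the lens; pixels are square), "cx", "cy" (the principal point, pixels), "xyz" and "attitude" of the camera in the world; the wrist camera has in their place "hand_eye" (4x4, takes a point from camera to tool coordinates, whose origin is the TCP and whose axes are the flange's). Camera axes: x right, y up, looking along -z (the intrinsics and any distortion apply to the point x, -y, -z); pixel columns grow to the right and rows downward; lengths in m; the calibration is good to about 2 mm. The wrist camera is an equidistant fisheye: a pixel r from the principal point sees the ray r / f radians off the axis. A picture is of the moment at which its call begins: read the wrist's pose just before it. camera_params takes no time and is no camera call.
- sign_off(): hands the job in; it is judged then, once.
Trained networks look in the newest picture that a camera, given by its name, has taken for a name from the list of things; names that differ only in an ending like _2 or _b are one class to them, and where a whole thing is asked for, a point or a joint stands for the part that bears it (a point fixed in the world has none). Each returns a list of dicts, best first, with "confidence" (0 to 1); they miss things now and then, are a little off and sometimes report something else, mostly with a low value. They report only what shows in the picture. A call takes as long as a camera call. They do not tell look-alikes from the thing itself.
- viewer.look_for(camera, name): "extent" ([left, top, width, height] as shares, 0 to 1, of the picture: columns of its width, rows of its height, round what is visible of it).
- viewer.outline_of(camera, name): "mask" (384x512 bool, what is visible of it) and "extent" ([left, top, width, height] as shares, 0 to 1, of the picture: columns of its width, rows of its height, round what is visible of it).
- viewer.pinpoint(camera, name): "xy" ([column, row] as shares, 0 to 1, of the picture: columns of its width, rows of its height: a listed point, or the origin of a listed thing).
The state is a dict: "time": time; "qpos": joint angles; "dq": joint speeds; "joint_efforts": joint torques, N m; "eef_pos": TCP position; "tcp_rot": TCP orientation; "contact_force": force on the tool from outside, world axes, zero at the start; "wrist_torque": the same for the moment, N m; "opening": opening from 0.0 (shut) to 1.0 (fully open); "finger_force": force on a finger pad.
Only numpy, scipy, OpenCV 4.12 (cv2) and the standard library are available. Lean on these libraries where they do the work, as an engineer would, in place of code of your own. Each camera call takes 0.05 s, during which the arm holds its last target. There are 200 camera calls.

## Task

Make up the two painting kits from the stock in the middle of the bench. In the white tray, stand the blue-lidded tub in the large pocket and the grey figure on its cork handle in the small pocket; in the black tray, stand the yellow-lidded tub in the large pocket with the amber varnish jar standing centred on its lid, and the white squeeze bottle in the small pocket. Everything ends upright and let go, and the red-lidded and green-lidded tubs stay where they are.

Things in the scene. Friction and masses are not known exactly. Their poses are not given: they have to be found in the camera images.
- white_tray: white kit tray, light grey floor, fixed to the bench at any yaw, 155 x 90 mm, walls 5 mm thick, 18 mm high, floor 5 mm thick; a cross wall makes two pockets: large, 80 x 80 mm inside, its centre 32.5 mm from the origin towards -x; small, 60 (x) by 80 mm (y) inside, its centre 42.5 mm from the origin towards +x. Origin: centre of the underside, on the bench; z up
- black_tray: black kit tray, mid-grey floor, fixed to the bench at any yaw, 155 x 90 mm, walls 5 mm thick, 18 mm high, floor 5 mm thick; a cross wall makes two pockets: large, 80 x 80 mm inside, its centre 32.5 mm from the origin towards -x; small, 60 (x) by 80 mm (y) inside, its centre 42.5 mm from the origin towards +x. Origin: centre of the underside, on the bench; z up
- blue_tub: loose round paint tub, maroon with a cream band, flat blue lid; 56 mm diameter, 50 mm high, about 0.12 kg. Origin: centre of its underside; z up. Belongs in the white tray, large pocket. Starts upright in the stock, as do all the loose things, on any of the stock's seven spots, with at least 30 mm free to its neighbours.
- yellow_tub: loose round paint tub, maroon with a cream band, flat yellow lid; 56 mm diameter, 50 mm high, about 0.12 kg. Origin: centre of its underside; z up. Belongs in the black tray, large pocket.
- figure: loose light grey primed bust on a round cork handle; the handle is 36 mm in diameter and 42 mm high, the bust stands on it, is up to 24 mm wide and ends 71 mm above the bench; about 0.06 kg. Origin: centre of the handle's underside; z up. Belongs in the white tray, small pocket.
- bottle: loose white squeeze bottle with a teal band and a black nozzle; straight body 36 mm in diameter up to 50 mm, then a shoulder to 58 mm and the tapering nozzle to 75 mm; about 0.08 kg. Origin: centre of its underside; z up. Belongs in the black tray, small pocket.
- varnish_jar: loose small amber jar with a flat brass-coloured cap; 40 mm diameter, 40 mm high, about 0.07 kg. Origin: centre of its underside; z up. Belongs on the lid of the yellow-lidded tub.
- red_tub: loose round paint tub, maroon with a cream band, flat red lid; 56 mm diameter, 50 mm high, about 0.12 kg. Origin: centre of its underside; z up. Not wanted: stays where it is.
- green_tub: loose round paint tub, maroon with a cream band, flat green lid; 56 mm diameter, 50 mm high, about 0.12 kg. Origin: centre of its underside; z up. Not wanted: stays where it is.
Not all that is in view belongs to the job. What is meant by the white_tray is not pink or purple, and is the larger of those in its own colour.

How it is judged:
By the outcome, as a careful person would: the job done as asked, in the order asked, and still so for the second after the job is handed in, with the robot touching nothing.
It also fails if it takes over 134 s, if anything falls off the work surface, if the arm or the gripper's body presses on something with over 40 N, if the wrist force passes 120 N, or if a joint passes its speed limit or range.

## Working session

There is one attempt and no reset: what is moved stays moved. The work goes in short steps, Python scripts to look and compute and a shell command to move; the robot and the scene stay as the last step left them, time stands still between calls to the robot, and variables do not carry over. Pictures are saved under pics/ and viewed, at most 14 in all, crops included, and the job is handed in when it is done.

```bash
mkdir -p pics; python3 - <<'E'
from plant import get_state, viewer, ctrl
import cv2
s=get_state();print(s['time'],s['eef_pos'],s['tcp_rot'],s['opening'],ctrl.pinch_z)
for n in ("scene","side","wrist"):
    cv2.imwrite(f'pics/{n}0.png',viewer.read_camera(n));print(n,viewer.camera_params(n))
E
```

```text
0.0 [6.74341007e-01 1.16627603e-04 2.29899466e-01] [ 0.70710204  0.70711051 -0.00071836 -0.00095805] 1.0061778016727063 0.0187
scene {'fov_y': 53.64490399692041, 'cx': 248.30719988933583, 'cy': 187.56438905669154, 'xyz': array([ 1.0595447 , -0.14790266,  0.83776457]), 'attitude': array([0.2577722 , 0.17308583, 0.54278916, 0.78036832])}
side {'fov_y': 44.07083220882677, 'cx': 261.4065671704821, 'cy': 190.08956775239957, 'xyz': array([-0.22675219, -0.8630382 ,  0.76214473]), 'attitude': array([ 0.46196109, -0.16445007, -0.27011666,  0.82860432])}
wrist {'fov_y': 65.70646984690485, 'cx': 255.99086718455314, 'cy': 195.87731741222876, 'hand_eye': array([[ 4.21677942e-04,  9.64552950e-01,  2.63889046e-01,
         6.78025578e-02],
       [ 9.99999354e-01, -1.28113675e-04, -1.12966131e-03,
         6.71163052e-04],
       [-1.05581036e-03,  2.63889352e-01, -9.64552381e-01,
        -1.42305134e-01],
       [ 0.00000000e+00,  0.00000000e+00,  0.00000000e+00,
         1.00000000e+00]])}
```

View pics/scene0.png

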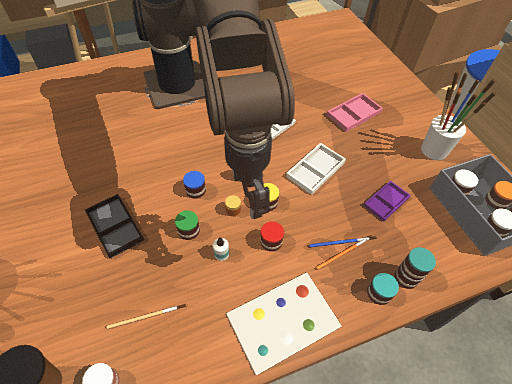

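View pics/side0.png

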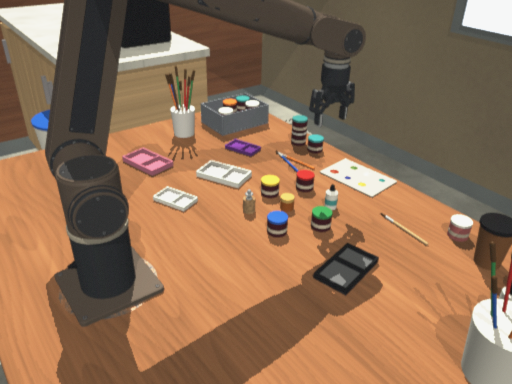

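View pics/wrist0.png

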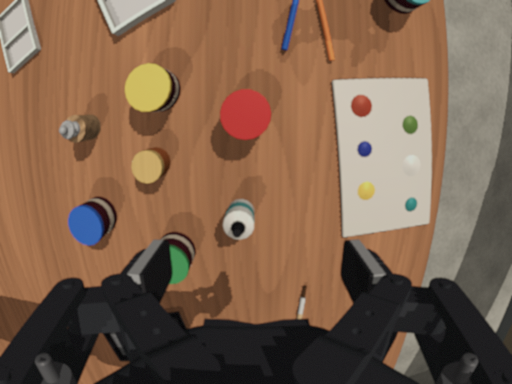

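The scene shows the large white tray at (315,168) (a smaller white decoy at (280,128)) and the black tray at (113,224). The side view shows both trays unobstructed at (223,174) and (346,268). The wrist view shows all seven stock items, with image right = +x and image up = +y.

```bash
cat > h.py <<'E'
from plant import get_state, viewer, ctrl
import numpy as np, cv2
from scipy.spatial.transform import Rotation as R
def rays(cam,px,s=None):
    """pixels (N,2) -> origin, world directions"""
    p=viewer.camera_params(cam); f=192/np.tan(np.radians(p['fov_y']/2))
    d=(np.atleast_2d(px)-[p['cx'],p['cy']])/f
    if cam=='wrist':
        s=s or get_state(); th=np.linalg.norm(d,axis=1,keepdims=True)+1e-12
        v=np.hstack([d/th*np.sin(th),np.cos(th)])*[1,-1,-1]
        T=np.eye(4);T[:3,:3]=R.from_quat(s['tcp_rot']).as_matrix();T[:3,3]=s['eef_pos'];T=T@p['hand_eye']
        return T[:3,3],v@T[:3,:3].T
    v=np.hstack([d,np.ones((len(d),1))])*[1,-1,-1]
    return p['xyz'],R.from_quat(p['attitude']).apply(v)
def onplane(cam,px,z,s=None):
    o,v=rays(cam,px,s); return (o+v*((z-o[2])/v[:,2:]))[:,:2]
W=np.array([512,384])
def pin(cam,name,z=0,s=None):
    return [(round(r['confidence'],2),onplane(cam,np.array(r['xy'])*W,z,s)[0].round(4),(np.array(r['xy'])*W).astype(int)) for r in viewer.pinpoint(cam,name)[:3]]
def go(xy,yaw_deg=None):
    """shift along tool x,y to world xy; yaw = world angle of tool y"""
    s=get_state(); M=R.from_quat(s['tcp_rot']).as_matrix()
    d=M.T@np.array([xy[0]-s['eef_pos'][0],xy[1]-s['eef_pos'][1],0])
    y=np.degrees(np.arctan2(M[1,1],M[0,1]))
    print('tool shift mm',(d*1000).round(1),'z',s['eef_pos'][2].round(4),'tool y yaw',y.round(2),'spin',None if yaw_deg is None else round((y-yaw_deg+90)%180-90,2),'t',s['time'])
E
python3 - <<'E'
from h import *
for c in ('wrist','side'):
    viewer.read_camera(c)
    for n in ('blue_tub','figure','yellow_tub','varnish_jar','bottle','red_tub','green_tub'):
        print(c,n,[(a,list(b),list(p)) for a,b,p in pin(c,n)])
for c in('side','scene'):
    viewer.read_camera(c)
    for n in ('white_tray','black_tray'):
        print(c,n,pin(c,n))
        for r in viewer.outline_of(c,n)[:3]:
            k=cv2.findContours(r['mask'].astype('uint8'),0,2)[0]; k=max(k,key=cv2.contourArea)[:,0]
            print('  ',round(r['confidence'],2),cv2.minAreaRect((onplane(c,k,.012)*1000).astype('float32')))
E
```

```text
wrist blue_tub [(0.75, [np.float64(0.6524), np.float64(-0.054)], [np.int64(238), np.int64(210)]), (0.71, [np.float64(0.4519), np.float64(-0.0583)], [np.int64(102), np.int64(211)])]
wrist figure [(0.55, [np.float64(0.4421), np.float64(0.0665)], [np.int64(87), np.int64(125)])]
wrist yellow_tub [(0.59, [np.float64(0.5546), np.float64(0.1033)], [np.int64(161), np.int64(91)])]
wrist varnish_jar [(0.71, [np.float64(0.5627), np.float64(-0.1128)], [np.int64(176), np.int64(249)]), (0.64, [np.float64(0.5486), np.float64(0.0127)], [np.int64(158), np.int64(161)])]
wrist bottle [(0.89, [np.float64(0.6537), np.float64(-0.0579)], [np.int64(239), np.int64(213)])]
wrist red_tub [(0.84, [np.float64(0.6664), np.float64(0.0674)], [np.int64(248), np.int64(116)])]
wrist green_tub [(0.98, [np.float64(0.5644), np.float64(-0.1136)], [np.int64(177), np.int64(249)])]
side blue_tub [(0.91, [np.float64(0.4501), np.float64(-0.0577)], [np.int64(276), np.int64(229)])]
side figure [(0.74, [np.float64(0.4549), np.float64(0.0712)], [np.int64(250), np.int64(207)]), (0.62, [np.float64(0.4427), np.float64(-0.0692)], [np.
[... 1348 characters left out ...]
90493774414)
scene white_tray [(0.94, array([0.6575, 0.3982]), array([383, 201])), (0.83, array([0.4971, 0.2702]), array([314, 170])), (0.73, array([0.3193, 0.5023]), array([354, 110]))]
   0.66 ((660.5628662109375, 401.6891784667969), (67.96992492675781, 122.97990417480469), 20.900043487548828)
   0.62 ((494.6103820800781, 277.07733154296875), (96.47087097167969, 171.83302307128906), 26.493175506591797)
   0.57 ((331.2613525390625, 493.3051452636719), (103.36014556884766, 171.17312622070312), 13.921280860900879)
scene black_tray [(0.91, array([ 0.4877, -0.2796]), array([117, 226]))]
   0.92 ((486.3489990234375, -285.259521484375), (167.96409606933594, 90.18441772460938), 13.457033157348633)
```

```bash
python3 -m handwheel '[[[0.08,-0.0097,-0.037,0,0],[0.08,-0.0097,-0.037,0,0],[0.08,-0.0097,-0.037,0,0],[0.08,-0.0097,-0.037,0,0],[0.08,-0.0097,-0.037,0.02,0],[0.08,-0.0097,-0.037,0.02,0],[0.08,0,0,0,0],[0.08,0,0,0,0]]]' 40
python3 - <<'E'
from h import *
s=get_state(); im=viewer.read_camera('wrist'); cv2.imwrite('pics/w1.png',im)
print(s['eef_pos'],pin('wrist','blue_tub',0,s))
for r in viewer.outline_of('wrist','blue_tub')[:2]: print(r['confidence'],np.array(r['extent'])*[512,384,512,384])
hsv=cv2.cvtColor(im,cv2.COLOR_BGR2HSV); m=cv2.inRange(hsv,(105,120,80),(125,255,255))
k=max(cv2.findContours(m,0,2)[0],key=cv2.contourArea)
c,rad=cv2.minEnclosingCircle((onplane('wrist',k[:,0].astype(float),.05,s)*1000).astype('float32'));print(c,rad)
go(np.array(c)/1000)
E
```

```text
time: 2.12
eef_pos: [0.4521, -0.0569, 0.1898]
tcp_rot: [0.708, 0.707, -0.001, -0.002]
contact_force: [0.2, -0.5, 1.2]
opening: 0.934
finger_force: 0.0
[ 0.45208788 -0.05692768  0.18984275] [(0.62, array([ 0.4513, -0.0615]), array([255, 180]))]
0.87 [225.5872 157.4016  55.7056  64.0128]
0.16 [323.8912  97.1904  40.192   40.512 ]
(447.6010437011719, -60.438255310058594) 27.87667465209961
tool shift mm [ -2.4 -10.   -0. ] z 0.1948 tool y yaw 0.01 spin None t 2.2667
```

View pics/w1.png

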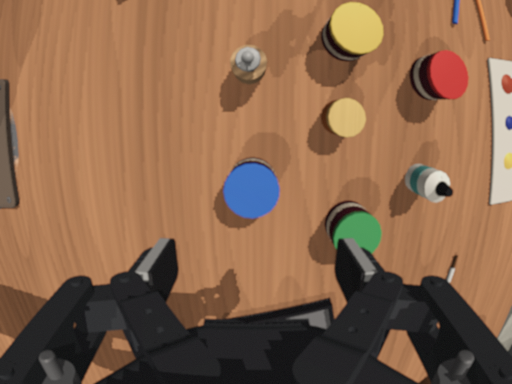

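The wrist view shows the blue lid at (251,190), centred ahead of the open fingers; nothing is close to the finger paths.

```bash
python3 - <<'E'
from h import *
for i in range(4):
    s=get_state();print(s['time'],s['eef_pos'],s['qpos'].round(4) if hasattr(s['qpos'],'round') else s['qpos']); viewer.read_camera('wrist')
E
```

```text
2.2667 [ 0.45756321 -0.05805704  0.19482171] [-3.4680e-01 -1.6880e-01  2.1223e+00  1.0000e-04  1.1837e+00 -3.4700e-01]
2.3167 [ 0.45781749 -0.0580107   0.19493586] [-3.4650e-01 -1.6830e-01  2.1216e+00  1.0000e-04  1.1839e+00 -3.4700e-01]
2.3667 [ 0.45775748 -0.05793576  0.19480293] [-3.4640e-01 -1.6810e-01  2.1217e+00  1.0000e-04  1.1840e+00 -3.4700e-01]
2.4167 [ 0.45749469 -0.05780836  0.19443762] [-3.4630e-01 -1.6790e-01  2.1222e+00  1.0000e-04  1.1841e+00 -3.4700e-01]
```

```bash
cat >> h.py <<'E'
HUE={'blue':((105,120,80),(125,255,255)),'yellow':((24,120,110),(33,255,255))}
def lid(col,z=.05):
    s=get_state(); im=viewer.read_camera('wrist')
    m=cv2.inRange(cv2.cvtColor(im,cv2.COLOR_BGR2HSV),*HUE[col])
    k=max(cv2.findContours(m,0,2)[0],key=cv2.contourArea)
    c,rad=cv2.minEnclosingCircle((onplane('wrist',k[:,0].astype(float),z,s)*1000).astype('float32'))
    print(col,np.round(c,1),round(rad,1)); return np.array(c)/1000
E
python3 -c "
from h import *
go(lid('blue'))"
```

```text
blue [447.7 -60.6] 28.0
tool shift mm [-3.  -9.1 -0. ] z 0.1937 tool y yaw 0.04 spin None t 2.5167
```

```bash
python3 -m handwheel '[[[0.08,-0.003,-0.009,0,0],[0.08,0,0,0.03,0],[0.08,0,0,0.03,0],[0.08,0,0,0.03,0],[0.08,0,0,0.03,0],[0.08,0,0,0.03,0],[0.08,0,0,0.02,0],[0.08,0,0,0.007,0],[0.08,0,0,0,0],[0.08,0,0,0,0]]]' 40
python3 -c "
from h import *
go((.4477,-.0606))"
```

```text
time: 3.35
eef_pos: [0.447, -0.0608, 0.0164]
tcp_rot: [0.707, 0.707, 0.0, 0.0]
contact_force: [-0.2, 0.3, -0.2]
opening: 0.936
finger_force: 0.0
tool shift mm [0.2 0.7 0. ] z 0.0164 tool y yaw 0.01 spin None t 3.35
```

```bash
python3 -m handwheel '[[[0.04,0,0,0,0],[0.04,0,0,0,0],[0.04,0,0,0,0],[0.04,0,0,0,0],[0.04,0,0,0,0],[0.04,0,0,-0.01,0],[0.04,0,0,-0.035,0],[0.04,0,0,-0.04,0],[0.04,0,0,-0.04,0],[0.04,0,0,-0.03,0],[0.04,0,0,-0.01,0]]]' 40 && python3 -m handwheel '[[[0.04,0.02,0.004,-0.005,0],[0.04,0.03,0.006,-0.005,0],[0.04,0.03,0.006,-0.005,0],[0.04,0.03,0.006,-0.005,0],[0.04,0.03,0.006,0,0],[0.04,0.03,0.006,0,0],[0.04,0.02,0.005,0,0],[0.04,0.01,0.003,0,0],[0.04,0,0,0,0],[0.04,0,0,0,0],[0.04,0,0,0,0]]]' 40
python3 - <<'E'
from h import *
s=get_state(); im=viewer.read_camera('wrist'); cv2.imwrite('pics/w2.png',im)
print(s['eef_pos'])
for r in viewer.outline_of('wrist','white_tray')[:3]:
    k=max(cv2.findContours(r['mask'].astype('uint8'),0,2)[0],key=cv2.contourArea)[:,0].astype(float)
    print(r['confidence'],np.array(r['extent'])*[512,384,512,384],[cv2.minAreaRect((onplane('wrist',k,z,s)*1000).astype('float32')) for z in(.0,.018)])
print(pin('wrist','white_tray',0,s))
E
```

```text
time: 4.27
eef_pos: [0.4493, -0.0614, 0.1873]
tcp_rot: [0.707, 0.707, 0.002, 0.005]
contact_force: [0.9, 0.7, -0.6]
opening: 0.634
finger_force: 43.1
time: 5.18
eef_pos: [0.4881, 0.1385, 0.2001]
tcp_rot: [0.707, 0.707, -0.001, -0.0]
contact_force: [0.7, -0.8, -1.0]
opening: 0.635
finger_force: 43.1
[0.48811897 0.13849684 0.20014987]
0.95 [380.9792   0.      48.7936  15.2064] [((682.5206298828125, 360.7762756347656), (77.53834533691406, 21.362159729003906), 12.64182186126709), ((672.3479614257812, 352.6606750488281), (73.46221923828125, 20.239166259765625), 12.641814231872559)]
0.73 [ 65.024   50.6112  74.3936 103.7952] [((292.2187194824219, 236.67501831054688), (75.78759765625, 121.9239730834961), 23.262487411499023), ((302.56390380859375, 235.0833282470703), (71.80352783203125, 115.51456451416016), 23.262487411499023)]
0.64 [199.3216   1.3824 129.4848 131.712 ] [((496.8281555175781, 280.80731201171875), (95.66090393066406, 164.6848602294922), 26.155397415161133), ((496.41729736328125, 276.8956298828125), (90.63211059570312, 156.02755737304688), 26.155397415161133)]
[(0.72, array([0.2984, 0.232 ]), array([102, 103])), (0.71, array([0.4989, 0.2773]), array([264,  55]))]
```

View pics/w2.png

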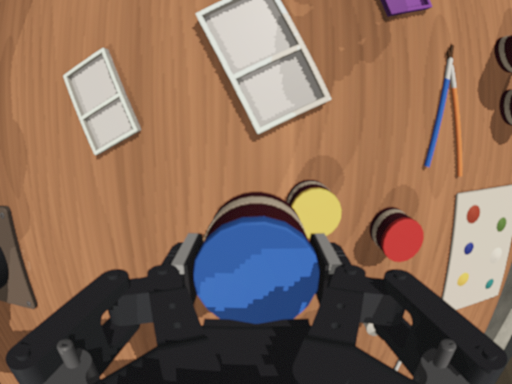

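The wrist view shows the blue tub held, and the white tray whole: cross wall at (268,66), large pocket above it (+y side), small one below.

```bash
python3 -c "
from h import *
go((.4821,.3061))"
```

```text
tool shift mm [167.7  -6.6  -0. ] z 0.2006 tool y yaw -0.1 spin None t 5.3333
```

```bash
python3 -m handwheel '[[[0.04,0.018,-0.001,0,0],[0.04,0.03,-0.001,0.01,0],[0.04,0.03,-0.0015,0.01,0],[0.04,0.03,-0.0015,0.01,0],[0.04,0.03,-0.0015,0.01,0],[0.04,0.02,0,0.01,0],[0.04,0.01,0,0.01,0],[0.04,0,0,0.02,0],[0.04,0,0,0.02,0],[0.04,0,0,0,0],[0.04,0,0,0,0]]]' 40
python3 -c "
from h import *
go((.4821,.3061))"
```

```text
time: 6.25
eef_pos: [0.4813, 0.3062, 0.0994]
tcp_rot: [0.707, 0.707, -0.002, -0.001]
contact_force: [-0.3, 0.6, -0.9]
opening: 0.638
finger_force: 43.0
tool shift mm [-0.1  0.8 -0. ] z 0.0994 tool y yaw -0.06 spin None t 6.25
```

```bash
python3 -m handwheel '[[[0.04,0,0.001,0.025,0],[0.04,0,0,0.025,0],[0.04,0,0,0.015,0],[0.04,0,0,0.008,0],[0.04,0,0,0.004,0],[0.04,0,0,0,0],[0.04,0,0,0,0]]]' 40
python3 -c "
from h import *
go((.4821,.3061))"
```

```text
time: 6.83
eef_pos: [0.4843, 0.3078, 0.0253]
tcp_rot: [0.707, 0.707, 0.001, 0.001]
contact_force: [-0.6, 0.2, -1.8]
opening: 0.636
finger_force: 43.1
tool shift mm [-1.7 -2.2 -0. ] z 0.0253 tool y yaw -0.02 spin None t 6.8333
```

```bash
python3 -m handwheel '[[[0.04,0,0,0,0],[0.04,0,0,0,0],[0.04,0,0,0,0]]]' 40
```

```text
time: 7.08
eef_pos: [0.4837, 0.3078, 0.0248]
tcp_rot: [0.707, 0.707, 0.001, 0.0]
contact_force: [0.1, -0.4, -1.9]
opening: 0.639
finger_force: 43.1
```

```bash
python3 -m handwheel '[[[0.04,-0.0015,-0.0015,0.002,0],[0.04,0,0,0.001,0],[0.04,0,0,0,0],[0.04,0,0,0,0]]]' 40
```

```text
time: 7.42
eef_pos: [0.4826, 0.3065, 0.0228]
tcp_rot: [0.707, 0.707, 0.001, 0.0]
contact_force: [-1.9, -0.8, 6.8]
opening: 0.635
finger_force: 43.8
```

```bash
python3 -m handwheel '[[[0.078,0,0,0,0],[0.078,0,0,0,0],[0.078,0,0,0,0],[0.078,0,0,-0.01,0],[0.078,0,0,-0.035,0],[0.078,0,0,-0.04,0],[0.078,0,0,-0.04,0],[0.078,0,0,-0.035,0],[0.078,0,0,-0.01,0]]]' 40 && python3 -m handwheel '[[[0.075,-0.02,-0.003,0,0],[0.075,-0.035,-0.005,0,0],[0.075,-0.035,-0.005,0,0],[0.075,-0.035,-0.005,0,0],[0.075,-0.035,-0.005,0,0],[0.075,-0.035,-0.005,0,0],[0.075,-0.035,-0.005,0,0],[0.075,-0.015,0,0,0],[0.075,0,0,0,0],[0.075,0,0,0,0],[0.075,0,0,0,0]]]' 40
python3 - <<'E'
from h import *
s=get_state(); im=viewer.read_camera('wrist'); cv2.imwrite('pics/w3.png',im)
print(pin('wrist','figure',0,s))
for r in viewer.outline_of('wrist','figure')[:2]:print(r['confidence'],np.array(r['extent'])*[512,384,512,384])
go((.448,.069))
E
```

```text
time: 8.17
eef_pos: [0.4847, 0.3074, 0.1989]
tcp_rot: [0.707, 0.707, 0.006, 0.002]
contact_force: [1.5, 0.5, 1.2]
opening: 0.917
finger_force: 0.0
time: 9.08
eef_pos: [0.4485, 0.0615, 0.1907]
tcp_rot: [0.707, 0.707, 0.0, -0.0]
contact_force: [1.1, 0.6, 0.6]
opening: 0.879
finger_force: 0.0
[(0.57, array([0.443 , 0.0681]), array([250, 170]))]
tool shift mm [ 7.  -0.5  0. ] z 0.1906 tool y yaw 0.1 spin None t 9.2333
```

View pics/w3.png

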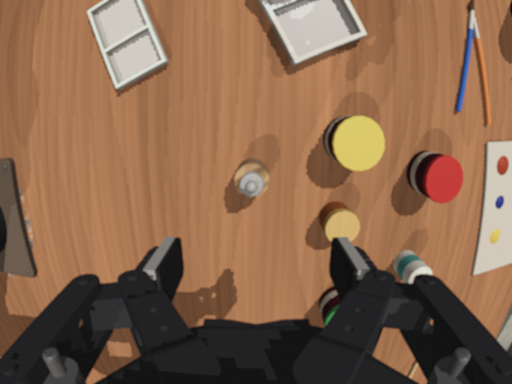

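```bash
python3 - <<'E'
from h import *
print(onplane('wrist',[[253,186]],.068),onplane('wrist',[[235,178],[270,178]],.042),onplane('wrist',[[252,161]],.042))
E
```

```text
[[0.44669388 0.06672565]] [[0.42843999 0.0687528 ]
 [0.46345519 0.06880636]] [[0.44546958 0.08593729]]
```

The figure's head shows at (253,186), the cork at (252,178); placing it at (0.446, 0.0675).

```bash
python3 -m handwheel '[[[0.075,0.0055,-0.0025,0,0],[0.075,0,0,0.03,0],[0.075,0,0,0.03,0],[0.075,0,0,0.03,0],[0.075,0,0,0.03,0],[0.075,0,0,0.03,0],[0.075,0,0,0.02,0],[0.075,0,0,0.008,0],[0.075,0,0,0,0],[0.075,0,0,0,0]]]' 30
python3 -c "
from h import *
go((.446,.0675))"
```

```text
time: 10.07
eef_pos: [0.4465, 0.067, 0.0132]
tcp_rot: [0.707, 0.707, 0.0, 0.0]
contact_force: [0.4, 0.2, 0.6]
opening: 0.88
finger_force: 0.0
tool shift mm [ 0.5 -0.5 -0. ] z 0.0132 tool y yaw 0.05 spin None t 10.0667
```

```bash
python3 -m handwheel '[[[0.02,0,0,0,0],[0.02,0,0,0,0],[0.02,0,0,0,0],[0.02,0,0,0,0],[0.02,0,0,0,0],[0.02,0,0,0,0],[0.02,0,0,-0.01,0],[0.02,0,0,-0.03,0],[0.02,0,0,-0.03,0],[0.02,0,0,-0.03,0],[0.02,0,0,-0.02,0],[0.02,0,0,0,0]]]' 30 && python3 -m handwheel '[[[0.02,0.02,0.009,0,0],[0.02,0.03,0.012,0,0],[0.02,0.03,0.012,0,0],[0.02,0.03,0.012,0,0],[0.02,0.03,0.012,0,0],[0.02,0.02,0.009,0,0],[0.02,0.01,0.003,0,0],[0.02,0,0,0,-6.55],[0.02,0,0,0,-6.55],[0.02,0,0,0,-6.55],[0.02,0,0,0,-6.55],[0.02,0,0,0,0]]]' 30
python3 -c "
from h import *
viewer.read_camera('side');viewer.read_camera('side')
go((.5152,.2388),26.2)"
```

```text
time: 11.07
eef_pos: [0.4494, 0.0663, 0.1385]
tcp_rot: [0.707, 0.707, 0.004, 0.004]
contact_force: [1.2, 0.4, -0.9]
opening: 0.411
finger_force: 30.2
time: 12.07
eef_pos: [0.5141, 0.2358, 0.1317]
tcp_rot: [0.528, 0.849, -0.001, -0.001]
contact_force: [-0.5, -0.4, -1.3]
opening: 0.411
finger_force: 30.2
tool shift mm [ 2.2  2.  -0. ] z 0.132 tool y yaw 26.01 spin -0.19 t 12.1667
```

```bash
python3 -m handwheel '[[[0.02,0.002,0.002,0.02,0],[0.02,0,0,0.03,0],[0.02,0,0,0.03,0],[0.02,0,0,0.02,0],[0.02,0,0,0.008,0],[0.02,0,0,0.003,0],[0.02,0,0,0,0],[0.02,0,0,0,0],[0.02,0,0,0,0]]]' 30
python3 -c "
from h import *
go((.5152,.2388),26.2)"
```

```text
time: 12.92
eef_pos: [0.5175, 0.2396, 0.0236]
tcp_rot: [0.529, 0.849, 0.001, 0.001]
contact_force: [-0.9, -0.6, -0.9]
opening: 0.414
finger_force: 30.2
tool shift mm [ 0.3 -2.4 -0. ] z 0.0236 tool y yaw 26.18 spin -0.02 t 12.9167
```

```bash
python3 -m handwheel '[[[0.02,0,-0.002,0.003,0],[0.02,0,0,0.001,0],[0.02,0,0,0.001,0],[0.02,0,0,0,0],[0.02,0,0,0,0]]]' 30
```

```text
time: 13.33
eef_pos: [0.515, 0.2385, 0.0192]
tcp_rot: [0.528, 0.849, 0.0, 0.0]
contact_force: [-4.3, -1.3, 9.1]
opening: 0.412
finger_force: 31.2
```

```bash
python3 -m handwheel '[[[0.048,0,0,0,0],[0.048,0,0,0,0],[0.048,0,0,0,0],[0.048,0,0,-0.01,0],[0.048,0,0,-0.03,0],[0.06,0,0,-0.04,0],[0.075,0,0,-0.04,0],[0.075,0,0,-0.035,0],[0.075,0,0,-0.01,0],[0.075,0,0,0,0]]]' 40 && python3 -m handwheel '[[[0.075,0,0,0,6.55],[0.075,0,0,0,6.55],[0.075,0,0,0,6.55],[0.075,0,0,0,6.55],[0.075,-0.03,0.008,0,0],[0.075,-0.035,0.01,0,0],[0.075,-0.035,0.01,0,0],[0.075,-0.03,0.01,0,0],[0.075,-0.01,0,0,0],[0.075,0,0,0,0],[0.075,0,0,0,0]]]' 40
python3 - <<'E'
from h import *
viewer.read_camera('scene')
c=lid('yellow'); go(c)
a,b=viewer.read_camera('side'),viewer.read_camera('wrist')
cv2.imwrite('pics/s4.png',np.hstack([cv2.resize(a[120:320,150:400],None,fx=1.6,fy=1.6),cv2.resize(b,(400,320))]))
E
```

```text
time: 14.17
eef_pos: [0.5167, 0.239, 0.1871]
tcp_rot: [0.528, 0.849, 0.003, 0.003]
contact_force: [-1.5, -0.2, 0.1]
opening: 0.876
finger_force: 0.0
time: 15.08
eef_pos: [0.551, 0.0983, 0.1799]
tcp_rot: [0.708, 0.707, -0.001, -0.001]
contact_force: [-0.5, 0.3, -0.1]
opening: 0.875
finger_force: 0.0
yellow [552.5 106.6] 27.7
tool shift mm [7.2 1.2 0. ] z 0.1807 tool y yaw 0.06 spin None t 15.1833
```

View pics/s4.png

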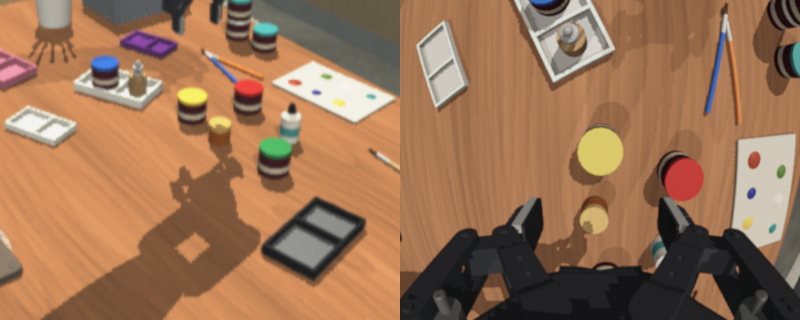

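The side view shows blue tub and figure standing in the white tray; wrist view shows the yellow lid at (600,152) clear of its neighbours.

```bash
python3 -m handwheel '[[[0.075,0.0072,0.0012,0.01,0],[0.075,0,0,0.03,0],[0.075,0,0,0.03,0],[0.075,0,0,0.03,0],[0.075,0,0,0.03,0],[0.075,0,0,0.02,0],[0.075,0,0,0.01,0],[0.075,0,0,0.004,0],[0.075,0,0,0,0],[0.075,0,0,0,0]]]' 40
python3 -c "
from h import *
go((.5525,.1066))"
```

```text
time: 16.12
eef_pos: [0.5544, 0.1059, 0.0188]
tcp_rot: [0.707, 0.707, 0.001, 0.001]
contact_force: [0.4, -0.2, 0.1]
opening: 0.877
finger_force: 0.0
tool shift mm [ 0.7 -1.9 -0. ] z 0.0188 tool y yaw 0.03 spin None t 16.1167
```

```bash
python3 -m handwheel '[[[0.04,0.0005,-0.002,0.002,0],[0.04,0,0,0,0],[0.04,0,0,0,0],[0.04,0,0,0,0],[0.04,0,0,0,0],[0.04,0,0,0,0]]]' 40 && python3 -m handwheel '[[[0.04,0,0,-0.01,0],[0.04,0,0,-0.035,0],[0.04,0,0,-0.04,0],[0.04,0,0,-0.04,0],[0.04,0,0,-0.035,0],[0.04,-0.02,0,-0.02,0],[0.04,-0.03,-0.003,0,0],[0.04,-0.035,-0.005,0,0],[0.04,-0.035,-0.005,0,0],[0.04,-0.035,-0.005,0,0],[0.04,-0.035,-0.005,0,0],[0.04,-0.035,-0.005,0,0]]]' 40 &&  python3 -m handwheel '[[[0.04,-0.035,-0.005,0,0],[0.04,-0.035,-0.005,0,0],[0.04,-0.035,-0.005,0,0],[0.04,-0.035,-0.005,0,0],[0.04,-0.035,-0.005,0,0],[0.04,-0.035,-0.005,0,0],[0.04,-0.035,-0.005,0,0],[0.04,-0.015,0,0,0],[0.04,0,0,0,0],[0.04,0,0,0,0],[0.04,0,0,0,0]]]' 40
python3 - <<'E'
from h import *
s=get_state(); im=viewer.read_camera('wrist'); cv2.imwrite('pics/w5.png',im)
for r in viewer.outline_of('wrist','black_tray')[:2]:
    k=max(cv2.findContours(r['mask'].astype('uint8'),0,2)[0],key=cv2.contourArea)[:,0].astype(float)
    print(r['confidence'],np.array(r['extent'])*[512,384,512,384],[cv2.minAreaRect((onplane('wrist',k,z,s)*1000).astype('float32')) for z in(.0,.018)])
print(pin('wrist','black_tray',0,s))
E
```

```text
time: 16.62
eef_pos: [0.5525, 0.1062, 0.0174]
tcp_rot: [0.707, 0.707, 0.001, 0.001]
contact_force: [-1.2, 0.8, 6.0]
opening: 0.636
finger_force: 42.6
time: 17.62
eef_pos: [0.5222, -0.1204, 0.1956]
tcp_rot: [0.707, 0.707, -0.0, -0.0]
contact_force: [0.5, -1.0, -0.7]
opening: 0.639
finger_force: 42.9
time: 18.53
eef_pos: [0.4883, -0.3776, 0.1952]
tcp_rot: [0.707, 0.707, 0.0, -0.001]
contact_force: [0.3, 0.6, -0.9]
opening: 0.638
finger_force: 42.9
0.63 [176.9984  40.0896 155.4944 110.592 ] [((487.3887634277344, -282.9349670410156), (164.76617431640625, 96.39221954345703), 13.424485206604004), ((487.4765319824219, -284.3822021484375), (155.98214721679688, 91.25335693359375), 13.424490928649902)]
[(0.9, array([ 0.488 , -0.2833]), array([254,  93]))]
```

View pics/w5.png

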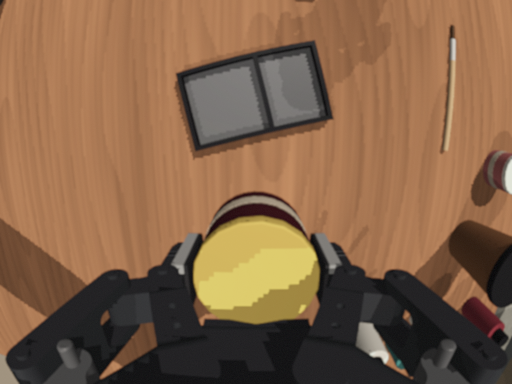

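Yellow tub is held; the black tray is whole in view, cross wall at (265,92), large pocket on the left (-x) at (225,102).

```bash
python3 -m handwheel '[[[0.04,0.012,-0.004,0,0],[0.04,0.025,-0.01,0.02,0],[0.04,0.025,-0.01,0.025,0],[0.04,0.016,-0.008,0.025,0],[0.04,0.008,0,0.02,0],[0.04,0,0,0.01,0],[0.04,0,0,0,0],[0.04,0,0,0,0]]]' 40
python3 -c "
from h import *
go((.4559,-.2919))"
```

```text
time: 19.35
eef_pos: [0.457, -0.2933, 0.0963]
tcp_rot: [0.707, 0.707, -0.0, 0.0]
contact_force: [0.7, -0.8, -0.5]
opening: 0.637
finger_force: 42.9
tool shift mm [ 1.4 -1.1 -0. ] z 0.0963 tool y yaw 0.04 spin None t 19.35
```

```bash
python3 -m handwheel '[[[0.04,0.0014,-0.001,0.025,0],[0.04,0,0,0.025,0],[0.04,0,0,0.015,0],[0.04,0,0,0.005,0],[0.04,0,0,0.003,0],[0.04,0,0,0,0],[0.04,0,0,0,0],[0.04,0,0,0,0]]]' 40
python3 -c "
from h import *
go((.4559,-.2919))"
```

```text
time: 20.02
eef_pos: [0.4565, -0.2927, 0.0245]
tcp_rot: [0.707, 0.707, 0.0, 0.002]
contact_force: [0.8, 0.7, -1.1]
opening: 0.641
finger_force: 42.9
tool shift mm [ 0.8 -0.6 -0. ] z 0.0245 tool y yaw -0.0 spin None t 20.0167
```

```bash
python3 -m handwheel '[[[0.04,0.0005,-0.0005,0.002,0],[0.04,0,0,0.0005,0],[0.04,0,0,0,0],[0.04,0,0,0,0],[0.075,0,0,0,0],[0.075,0,0,0,0],[0.075,0,0,0,0]]]' 40 && python3 -m handwheel '[[[0.078,0,0,-0.01,0],[0.078,0,0,-0.03,0],[0.078,0,0,-0.04,0],[0.078,0,0,-0.04,0],[0.078,0,0,-0.035,0],[0.078,0,0,-0.015,0],[0.078,0,0,0,0],[0.078,0,0,0,0],[0.078,0,0,0,0]]]' 40
python3 -c "
from h import *
go(lid('yellow',.055))"
```

```text
time: 20.6
eef_pos: [0.455, -0.2911, 0.0204]
tcp_rot: [0.707, 0.707, 0.0, 0.0]
contact_force: [0.5, 0.3, 0.1]
opening: 0.882
finger_force: 0.0
time: 21.35
eef_pos: [0.4541, -0.2904, 0.1889]
tcp_rot: [0.707, 0.707, -0.0, -0.001]
contact_force: [0.8, 0.8, -1.2]
opening: 0.913
finger_force: 0.0
yellow [ 457.5 -292.4] 28.0
tool shift mm [-2.2  3.6 -0. ] z 0.1881 tool y yaw -0.0 spin None t 21.4
```

```bash
python3 -m handwheel '[[[0.07,0.02,0.005,0,0],[0.07,0.035,0.01,0,0],[0.07,0.035,0.011,0,0],[0.07,0.035,0.011,0,0],[0.07,0.035,0.011,0,0],[0.07,0.035,0.011,0,0],[0.07,0.035,0.011,0,0],[0.07,0.035,0.011,0,0],[0.07,0.02,0.008,0,0],[0.07,0.008,0.004,0,0],[0.07,0,0,0,0],[0.07,0,0,0,0]]]' 30
python3 - <<'E'
from h import *
s=get_state(); im=viewer.read_camera('wrist'); cv2.imwrite('pics/w6.png',im)
print(s['eef_pos'],pin('wrist','varnish_jar',0,s))
for r in viewer.look_for('wrist','varnish_jar')[:2]: print(r['confidence'],np.array(r['extent'])*[512,384,512,384])
h=cv2.cvtColor(im,cv2.COLOR_BGR2HSV); m=cv2.inRange(h,(18,100,140),(26,180,255))
for k in cv2.findContours(m,0,2)[0]:
    if cv2.contourArea(k)>300: print(cv2.minEnclosingCircle(k),cv2.minEnclosingCircle((onplane('wrist',k[:,0].astype(float),.04,s)*1000).astype('float32')))
print(h[185:200:7,245:265:6].tolist())
E
```

```text
time: 22.4
eef_pos: [0.5471, 0.0017, 0.1887]
tcp_rot: [0.707, 0.707, -0.001, -0.001]
contact_force: [0.2, -0.2, -1.0]
opening: 0.821
finger_force: 0.0
[0.54713151 0.00165048 0.18873095] [(0.93, array([0.5464, 0.0116]), array([254, 167]))]
0.9 [235.3152 150.9888  39.2192  44.3904]
((252.0957489013672, 172.9042510986328), 20.125688552856445) ((544.1175537109375, 13.173466682434082), 20.405406951904297)
[[[20, 115, 212], [20, 116, 214], [20, 115, 213], [20, 115, 212]], [[17, 134, 141], [20, 120, 195], [18, 126, 176], [13, 130, 165]], [[12, 136, 111], [12, 138, 109], [12, 129, 168], [13, 130, 167]]]
```

View pics/w6.png

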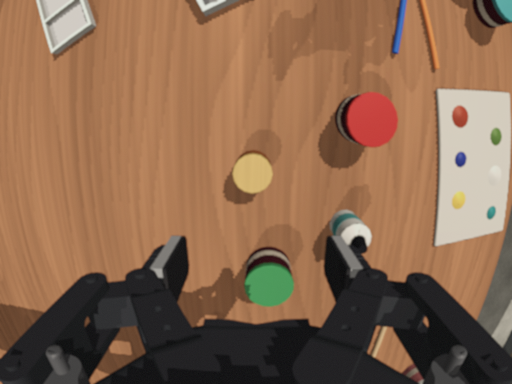

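The brass cap shows at (252,173), free of neighbours along the closing line.

```bash
python3 -m handwheel '[[[0.07,0.0115,-0.003,0.01,0],[0.07,0,0,0.03,0],[0.07,0,0,0.03,0],[0.07,0,0,0.03,0],[0.07,0,0,0.03,0],[0.07,0,0,0.03,0],[0.07,0,0,0.014,0],[0.07,0,0,0.005,0],[0.07,0,0,0,0],[0.07,0,0,0,0],[0.07,0,0,0,0]]]' 30
python3 -c "
from h import *
go((.544,.0132))"
```

```text
time: 23.47
eef_pos: [0.5462, 0.0132, 0.0128]
tcp_rot: [0.707, 0.707, 0.001, 0.001]
contact_force: [0.1, 0.7, -0.2]
opening: 0.82
finger_force: 0.0
tool shift mm [ 0.  -2.2 -0. ] z 0.0128 tool y yaw -0.02 spin None t 23.4667
```

```bash
python3 -m handwheel '[[[0.07,0,-0.002,0.002,0],[0.02,0,0,0,0],[0.02,0,0,0,0],[0.02,0,0,0,0],[0.02,0,0,0,0],[0.02,0,0,0,0],[0.02,0,0,0,0],[0.02,0,0,0,0]]]' 30 && python3 -m handwheel '[[[0.02,0,0,-0.01,0],[0.02,0,0,-0.03,0],[0.02,0,0,-0.04,0],[0.02,0,0,-0.04,0],[0.02,0,0,-0.03,0],[0.02,0,0,-0.01,0],[0.02,0,0,0,0]]]' 30 && python3 -m handwheel '[[[0.02,-0.02,-0.005,0,0],[0.02,-0.035,-0.01,0,0],[0.02,-0.035,-0.01,0,0],[0.02,-0.035,-0.01,0,0],[0.02,-0.035,-0.01,0,0],[0.02,-0.035,-0.01,0,0],[0.02,-0.035,-0.01,0,0],[0.02,-0.035,-0.01,0,0],[0.02,-0.025,-0.008,0,0],[0.02,-0.015,-0.004,0,0],[0.02,0,0,0,0],[0.02,0,0,0,0]]]' 30
python3 -c "
from h import *
viewer.read_camera('side');viewer.read_camera('side')
go((.4568,-.2922))"
```

```text
time: 24.13
eef_pos: [0.5434, 0.0133, 0.01]
tcp_rot: [0.707, 0.707, 0.0, 0.0]
contact_force: [-1.5, -0.1, 5.9]
opening: 0.459
finger_force: 30.7
time: 24.72
eef_pos: [0.5449, 0.0131, 0.173]
tcp_rot: [0.707, 0.707, 0.002, 0.003]
contact_force: [-0.2, 0.3, -0.8]
opening: 0.459
finger_force: 30.4
time: 25.72
eef_pos: [0.4544, -0.2911, 0.1663]
tcp_rot: [0.708, 0.706, 0.0, -0.003]
contact_force: [-0.4, 0.6, -0.6]
opening: 0.458
finger_force: 30.4
tool shift mm [-2.1  1.5 -0. ] z 0.1672 tool y yaw 0.02 spin None t 25.8167
```

```bash
python3 -m handwheel '[[[0.02,-0.002,0.0015,0.015,0],[0.02,0,0,0.03,0],[0.02,0,0,0.03,0],[0.02,0,0,0.014,0],[0.02,0,0,0.006,0],[0.02,0,0,0.002,0],[0.02,0,0,0,0],[0.02,0,0,0,0],[0.02,0,0,0,0],[0.02,0,0,0,0]]]' 30
python3 -c "
from h import *
go((.4568,-.2922))"
```

```text
time: 26.65
eef_pos: [0.4582, -0.2942, 0.0737]
tcp_rot: [0.707, 0.707, 0.0, 0.001]
contact_force: [0.3, -0.1, -0.2]
opening: 0.46
finger_force: 30.4
tool shift mm [ 2.  -1.4 -0. ] z 0.0737 tool y yaw 0.01 spin None t 26.65
```

```bash
python3 -m handwheel '[[[0.02,0.002,-0.0014,0.003,0],[0.02,0,0,0.002,0],[0.02,0,0,0.001,0],[0.02,0,0,0,0],[0.02,0,0,0,0],[0.02,0,0,0,0]]]' 30
```

```text
time: 27.15
eef_pos: [0.456, -0.2916, 0.0662]
tcp_rot: [0.707, 0.707, -0.0, -0.0]
contact_force: [0.2, 0.4, 0.2]
opening: 0.457
finger_force: 30.4
```

```bash
python3 -c "
from h import *
go((.4568,-.2922))
cv2.imwrite('pics/s7.png',cv2.resize(viewer.read_camera('side')[170:310,250:430],None,fx=4,fy=4))"
```

```text
tool shift mm [-0.6  0.8 -0. ] z 0.0662 tool y yaw -0.0 spin None t 27.15
```

View pics/s7.png

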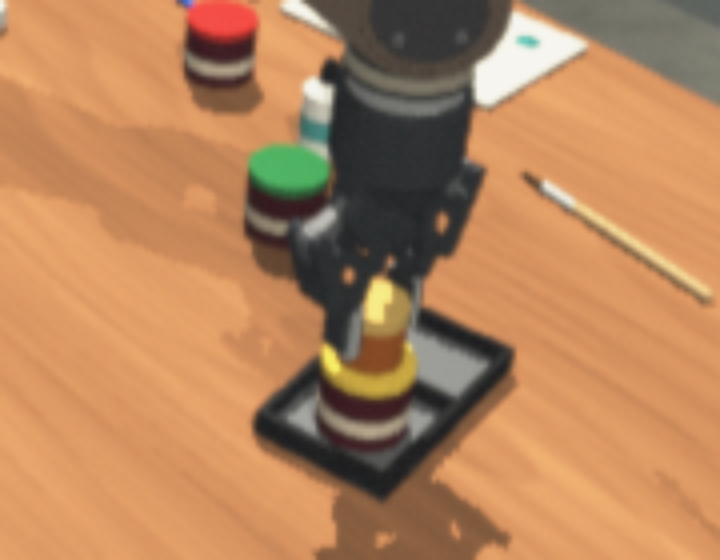

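The jar sits over the middle of the yellow lid in the side view, about a millimetre above it.

```bash
python3 -m handwheel '[[[0.02,0,0,0.001,0],[0.02,0,0,0.0005,0],[0.02,0,0,0,0],[0.02,0,0,0,0]]]' 30
```

```text
time: 27.53
eef_pos: [0.4561, -0.2917, 0.065]
tcp_rot: [0.707, 0.707, -0.0, 0.0]
contact_force: [-0.0, 0.6, 2.2]
opening: 0.461
finger_force: 30.6
```

```bash
python3 -m handwheel '[[[0.05,0,0,0,0],[0.06,0,0,0,0],[0.07,0,0,0,0],[0.07,0,0,0,0],[0.07,0,0,-0.005,0],[0.07,0,0,-0.02,0],[0.07,0,0,-0.04,0],[0.07,0,0,-0.04,0],[0.07,0,0,-0.03,0],[0.07,0,0,0,0],[0.07,0,0,0,0],[0.07,0,0,0,0]]]' 30
python3 - <<'E'
from h import *
s=get_state(); im=viewer.read_camera('wrist')
h=cv2.cvtColor(im,cv2.COLOR_BGR2HSV); m=cv2.inRange(h,(18,100,140),(22,150,255))
k=max(cv2.findContours(m,0,2)[0],key=cv2.contourArea)
print(s['eef_pos'],cv2.minEnclosingCircle(k),cv2.minEnclosingCircle((onplane('wrist',k[:,0].astype(float),.095,s)*1000).astype('float32')))
cv2.imwrite('pics/w8.png',im[90:330,110:400])
E
```

```text
time: 28.53
eef_pos: [0.4556, -0.2912, 0.1992]
tcp_rot: [0.707, 0.707, -0.0, -0.0]
contact_force: [0.4, 0.8, 0.1]
opening: 0.818
finger_force: 0.0
[ 0.45556563 -0.29124689  0.19921178] ((256.11041259765625, 193.10983276367188), 26.110734939575195) ((457.1107482910156, -289.0412902832031), 23.006959915161133)
```

View pics/w8.png

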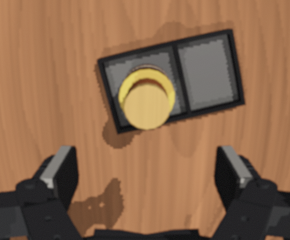

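The jar's cap (crop (147,105)) is concentric with the yellow lid in the wrist view, within a millimetre or two after correcting for the mask.

```bash
python3 -m handwheel '[[[0.07,0.015,0.015,0,0],[0.07,0.028,0.025,0,0],[0.07,0.028,0.025,0,0],[0.07,0.028,0.025,0,0],[0.07,0.028,0.025,0,0],[0.07,0.028,0.025,0,0],[0.07,0.028,0.025,0,0],[0.07,0.025,0.02,0,0],[0.07,0.013,0.01,0,0],[0.07,0,0,0,0],[0.07,0,0,0,0],[0.07,0,0,0,0]]]' 30
python3 - <<'E'
from h import *
s=get_state(); im=viewer.read_camera('wrist'); cv2.imwrite('pics/w9.png',im)
print(s['eef_pos'],pin('wrist','bottle',0,s))
h=cv2.cvtColor(im,cv2.COLOR_BGR2HSV); m=cv2.inRange(h,(75,90,40),(98,255,255))
for r in viewer.look_for('wrist','bottle')[:2]: print(r['confidence'],np.array(r['extent'])*[512,384,512,384])
E
```

```text
time: 29.58
eef_pos: [0.6498, -0.0714, 0.1983]
tcp_rot: [0.707, 0.707, -0.001, -0.001]
contact_force: [-0.2, -0.4, 0.2]
opening: 0.819
finger_force: 0.0
[ 0.64983219 -0.07143251  0.19833711] [(0.95, array([ 0.6547, -0.0556]), array([259, 161]))]
0.9 [241.3056 147.4944  37.2224  38.7072]
```

View pics/w9.png

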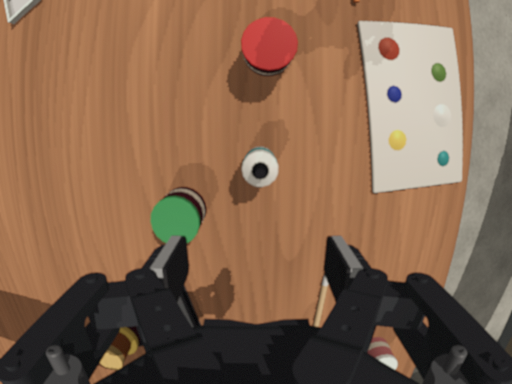

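```bash
python3 - <<'E'
from h import *
print(onplane('wrist',[[260,170.5]],.075),onplane('wrist',[[260,168]],.05))
go(onplane('wrist',[[260,168.5]],.052)[0])
E
```

```text
[[ 0.65475018 -0.05321549]] [[ 0.6550917  -0.05527883]]
tool shift mm [16.6  4.9 -0. ] z 0.1995 tool y yaw -0.11 spin None t 29.7333
```

The nozzle shows at (260,170) within the shoulder ring; bottle at about (0.655,-0.055), and the closing line is clear.

```bash
python3 -m handwheel '[[[0.07,0.016,0.005,0.01,0],[0.07,0,0,0.03,0],[0.07,0,0,0.03,0],[0.07,0,0,0.03,0],[0.07,0,0,0.035,0],[0.07,0,0,0.03,0],[0.07,0,0,0.015,0],[0.07,0,0,0.005,0],[0.07,0,0,0,0],[0.07,0,0,0,0],[0.07,0,0,0,0]]]' 30
python3 -c "
from h import *
go((.6549,-.055))"
```

```text
time: 30.65
eef_pos: [0.658, -0.0553, 0.0176]
tcp_rot: [0.707, 0.707, 0.001, 0.002]
contact_force: [0.6, -0.2, 0.3]
opening: 0.819
finger_force: 0.0
tool shift mm [ 0.3 -3.1 -0. ] z 0.0176 tool y yaw -0.01 spin None t 30.65
```

```bash
python3 -m handwheel '[[[0.07,0,-0.003,0.001,0],[0.02,0,0,0,0],[0.02,0,0,0,0],[0.02,0,0,0,0],[0.02,0,0,0,0],[0.02,0,0,0,0],[0.02,0,0,0,0],[0.02,0,0,0,0]]]' 30 && python3 -m handwheel '[[[0.02,0,0,-0.01,0],[0.02,0,0,-0.03,0],[0.02,0,0,-0.04,0],[0.02,0,0,-0.04,0],[0.02,0,0,-0.035,0],[0.02,0,0,-0.015,0],[0.02,0,0,0,0]]]' 30 && python3 -m handwheel '[[[0.02,-0.015,-0.009,0,0],[0.02,-0.028,-0.016,0,0],[0.02,-0.028,-0.016,0,0],[0.02,-0.028,-0.016,0,0],[0.02,-0.028,-0.016,0,0],[0.02,-0.028,-0.016,0,0],[0.02,-0.028,-0.016,0,0],[0.02,-0.024,-0.01,0,0],[0.02,-0.013,0,0,0],[0.02,0,0,0,0],[0.02,0,0,0,0]]]' 30 && python3 -m handwheel '[[[0.02,0,0,0,6.9],[0.02,0,0,0,7],[0.02,0,0,0,7],[0.02,0,0,0,7],[0.02,0,0,0,7],[0.02,0,0,0,7],[0.02,0,0,0,7],[0.02,0,0,0,7],[0.02,0,0,0,7],[0.02,0,0,0,7],[0.02,0,0,0,7],[0.02,0,0,0,0]]]' 30
python3 -c "
from h import *
viewer.read_camera('side');viewer.read_camera('side')
go((.5288,-.2745),-76.6)"
```

```text
time: 31.32
eef_pos: [0.6534, -0.0546, 0.0145]
tcp_rot: [0.707, 0.707, 0.0, 0.0]
contact_force: [-1.3, -0.3, 6.0]
opening: 0.409
finger_force: 30.2
time: 31.9
eef_pos: [0.6558, -0.0552, 0.1901]
tcp_rot: [0.707, 0.707, 0.003, 0.005]
contact_force: [0.5, -0.4, 0.2]
opening: 0.413
finger_force: 30.1
time: 32.82
eef_pos: [0.5376, -0.2742, 0.1821]
tcp_rot: [0.708, 0.707, 0.0, -0.001]
contact_force: [0.1, 0.5, -0.4]
opening: 0.412
finger_force: 30.2
time: 33.82
eef_pos: [0.5385, -0.2725, 0.1829]
tcp_rot: [0.993, 0.114, -0.0, -0.001]
contact_force: [-0.4, 1.0, -0.4]
opening: 0.413
finger_force: 30.1
tool shift mm [-9.7 -0.8  0. ] z 0.1832 tool y yaw -76.61 spin -0.01 t 33.9167
```

Bottom contact was at TCP z 0.0145 on the bench, so about 0.0195 in the tray.

```bash
python3 -m handwheel '[[[0.02,-0.0097,-0.001,0.01,0],[0.02,0,0,0.03,0],[0.02,0,0,0.03,0],[0.02,0,0,0.03,0],[0.02,0,0,0.02,0],[0.02,0,0,0.01,0],[0.02,0,0,0,0],[0.02,0,0,0,0],[0.02,0,0,0,0]]]' 30
python3 -c "
from h import *
go((.5288,-.2745),-76.6)"
```

```text
time: 34.67
eef_pos: [0.5296, -0.2765, 0.0556]
tcp_rot: [0.993, 0.115, 0.001, 0.001]
contact_force: [-0.0, 0.2, -0.5]
opening: 0.411
finger_force: 30.1
tool shift mm [-0.4 -2.2 -0. ] z 0.0556 tool y yaw -76.84 spin -0.24 t 34.6667
```

```bash
python3 -m handwheel '[[[0.02,0,-0.002,0.015,0],[0.02,0,0,0.01,0],[0.02,0,0,0.005,0],[0.02,0,0,0.003,0],[0.02,0,0,0,0],[0.02,0,0,0,0],[0.02,0,0,0,0],[0.02,0,0,0,0]]]' 30
python3 -c "
from h import *
go((.5288,-.2745),-76.6)"
```

```text
time: 35.33
eef_pos: [0.5282, -0.2742, 0.0214]
tcp_rot: [0.993, 0.114, 0.0, 0.0]
contact_force: [0.6, 0.3, 0.0]
opening: 0.414
finger_force: 30.1
tool shift mm [0.5 0.4 0. ] z 0.0214 tool y yaw -76.9 spin -0.3 t 35.3333
```

```bash
python3 -m handwheel '[[[0.02,0,0,0.0015,0],[0.02,0,0,0.0005,0],[0.02,0,0,0,0],[0.02,0,0,0,0],[0.047,0,0,0,0],[0.047,0,0,0,0],[0.047,0,0,0,0],[0.047,0,0,-0.005,0],[0.047,0,0,-0.02,0],[0.047,0,0,-0.035,0],[0.047,0,0,-0.04,0],[0.047,0,0,-0.04,0]]]' 30 && python3 -m handwheel '[[[0.047,0.02,0,-0.035,0],[0.047,0.04,0,0,0],[0.047,0.04,0,0,0],[0.047,0.04,0,0,0],[0.047,0.02,0,0,0],[0.047,0,0,0,0],[0.047,0,0,0,0]]]' 30
python3 - <<'E'
from h import *
a=viewer.read_camera('side');b=viewer.read_camera('scene')
cv2.imwrite('pics/f.png',np.hstack([cv2.resize(a[130:310,170:400],(400,313)),cv2.resize(b[120:300,70:350],(400,313))]))
E
```

```text
time: 36.33
eef_pos: [0.5271, -0.2733, 0.1594]
tcp_rot: [0.993, 0.114, -0.001, -0.001]
contact_force: [1.2, -0.5, 0.3]
opening: 0.55
finger_force: 0.0
time: 36.92
eef_pos: [0.684, -0.2369, 0.193]
tcp_rot: [0.993, 0.115, -0.001, -0.0]
contact_force: [-1.0, -0.3, -0.5]
opening: 0.549
finger_force: 0.0
```

View pics/f.png

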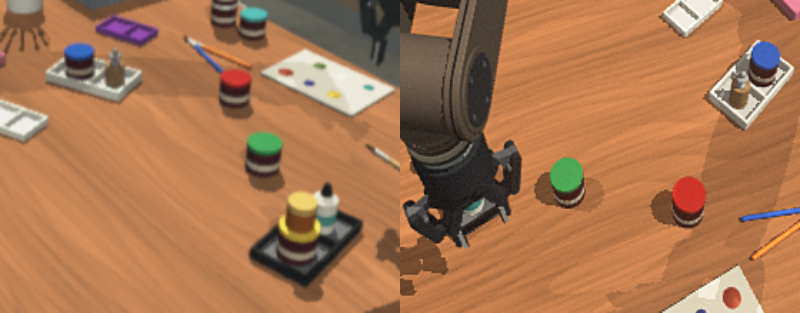

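The side view shows every item upright in its pocket, the jar centred on the yellow lid, and the red and green tubs where they were.

```bash
python3 -c "
from plant import sign_off
print(sign_off())"
```

```text
the job is handed in; nothing more can be done
None
```

Both kits are made up as asked and the job is handed in at about 37 s; the last pictures show everything upright and released, with the red- and green-lidded tubs left where they were.

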